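Seat the sensor and tuck the heat sink under the keeper leaf

ROBOT

A 6-joint arm with a two-finger parallel gripper is mounted at the origin on the work surface. World frame = base frame: x ahead of the robot, y to its left, z up, the work surface at z = 0. Lengths are in m, angles in degrees, forces in N, time in s.
With the tool pointing down it reaches from about 0.425 to 0.925 m from the base axis. Payload 12.5 kg.
Tool frame: the origin (TCP) lies on the centre line of the jaws, within the pads' length; the fingertips stand 25 mm ahead of it and the grasp point (between the pads) lies 6 mm ahead of it; z points along the fingers, y is the line along which they close (so a half turn about z gives the same grasp; the last joint's range is limited). The gripper opens to 85 mm and grips with 20 to 120 N. Pads are 22 mm wide; open, the fingers measure 114 mm over their backs; the gripper's body (76 mm by 85 mm) begins 54 mm behind the grasp point. The pads swing forward as they close: fully open they stand 13 mm farther back than shut.
Start: joints at [-83.056, 28.126, 89.318, -0, 62.55, -6.05], TCP at [0.141, -0.609, 0.256] pointing down, gripper open.
Joint ranges: [-177.58, 177.58], [-47.91, 125.51], [2.72, 160], [-65.01, 245.01], [3.68, 167.84], [-153.87, 153.87]. Speed limits (degrees/s): [127.2, 127.2, 159.86, 180, 180, 180].

INTERFACE

Orientations are given as [roll, pitch, yaw] about the fixed x, y, z axes, in that order (R = Rz(yaw) Ry(pitch) Rx(roll)).
In Python, from plant import bot gives the robot as it stands.
- The arm moves only by the tool servo_tool, never from a script. Its argument "targets" is text: rows parted by semicolons, each of 7 numbers parted by spaces: the opening, from 0 (shut) to 1 (fully open), then the shift along the tool's x, y, z in cm, then the turn, a rotation vector about the tool's x, y, z in degrees. A call has 1 to 8 rows; each row is the pose to reach, as a shift and turn from the pose commanded when the call began, along the tool's axes at that moment; what a row does not reach only later rows make up. A row lasts 1/12 s, in which the tool goes at most 41.7 mm and 7.16 degrees, less where a joint would pass 70% of its speed; a pose out of reach is approached as far as the arm can. A call with a gripper value outside its range is refused whole. The fingers move at their own pace and stop on an object; "squeeze" is the grip in N (left out, the last holds). Time passes only in rows, so rows that repeat a pose let the fingers close. It gives the time, the measured TCP pose, the force, the opening and the grip force at its end, in the units of the state.
- bot.state(): the state, without advancing time (a new reading comes with each control period).
- bot.capture(name): name is "side" or "top"; returns the picture (400x640x3 uint8, red, green, blue); there is no depth.
- bot.get_calibration(name): a dict with "mtx" (3x3 intrinsics, pixels), "dist" ([k1, k2, p1, p2, k3] as OpenCV has them; the pictures are not rectified), "rvec" (rotation vector, rad) and "tvec" (3), from world to camera coordinates, as OpenCV has them. Camera axes: x right, y down, z forward; pixel columns grow to the right and rows downward; lengths in m; the calibration is good to about 2 mm. A picture is of the moment at which its call begins. get_calibration takes no time and is no camera call.
- bot.close_job(): hands the job in; it is judged then, once.
The state is a dict: "t": time; "joint_pos": joint angles; "qd": joint speeds; "effort": joint torques, N m; "tcp_pos": TCP position; "tcp_rot": TCP orientation; "force": force on the tool from outside, world axes, zero at the start; "wrist_torque": the same for the moment, N m; "width": opening from 0.0 (shut) to 1.0 (fully open); "finger_force": force on a finger pad.
Only numpy, scipy, OpenCV 4.12 (cv2) and the standard library are available. Lean on these libraries where they do the work, as an engineer would, in place of code of your own. Each camera call takes 0.05 s, during which the arm holds its last target. There are 200 camera calls.

TASK

Pluck the white sensor block with the copper top from the pocket tray and drop it fully into the square pocket of the grey mounting jig. Then lay the finned heat sink flat on the jig and slide its long front flange, square and centred, between one and two and a half centimetres in under the orange hinged leaf without lifting the leaf, so that it covers the pocket. Finish while still holding the heat sink by its fins and pressing it firmly down flat on the jig; do not let go, and leave the other tray parts, the solder spool, the circuit board and the multimeter where they are.

Things in the scene. Friction and masses are not known exactly. Their poses are not given: they have to be found in the camera images.
- sensor: The part to fit: white ceramic block 16 x 16 x 20 mm high (about 20 g) with a copper square on top, in one of the three tray pockets, sides parallel to the tray's. Origin: centre of its underside, z up. It stands 16 mm out of the tray.
- part_black: Another part in the tray, dark block of the same size. Leave it there.
- part_green: Another part in the tray, green block of the same size. Leave it there.
- tray: Fixed black pocket tray 155 (x) x 64 (y) x 8 mm high with three pockets 20 x 20 mm, 4 mm deep, in a row along its x axis at x = -45, 0 and 45 mm. Origin: centre of its underside, on the table. Take a part with the fingers closing along the tray's y.
- jig: Fixed grey jig, a block 160 (x) x 110 (y) x 28 mm high; its flat top, 28 mm above the table, is the bed. Origin: centre of its underside, on the table; x points to the leaf's hinge (away from the robot, within 0.25 rad). Under the leaf a low steel stop bar, 4 mm high, has its face at x = 41 mm. Hinge posts, 14 mm above the bed, stand at x = 60, y = +-37 mm.
- pocket (a point): Centre of the mouth of the jig's square pocket, in the plane of the bed (jig x = -20, y = 0, z = 28 mm). The pocket is 20.5 x 20.5 mm with bevelled rim and 22 mm deep, so a seated sensor's top lies 2 mm below the bed. Sides parallel to the jig's x and y.
- leaf (a joint): Hinge angle of the orange keeper leaf (60 mm wide, 45 mm long, 2 mm thick, 40 g, weakly sprung down): 0 = lying down at rest, its underside 6.5 mm above the bed; grows as its lip is lifted. A few tenths of a newton lift it.
- lip (a point): Middle of the orange leaf's free lip, on its underside (jig x = 15, y = 0, z = 34.5 mm). The leaf covers the bed from here to its hinge at jig x = 60 mm. A 5 mm wide upturned flare runs from the lip towards -x (to jig x = 10 mm).
- heatsink: Loose aluminium heat sink, about 80 g: base 80 (x) x 50 (y) x 3 mm thick, fin pack 38 (x) x 14 (y) mm centred at x = -15 mm, top 30 mm above the underside. The bare flange, x = 4 to 40 mm, is the front. Origin: centre of the underside, z up, x to the front flange (starts within 0.6 rad of straight away from the robot), flat on the table. Grip the fins along y, tips above the base.
- sink_front (a point): Middle of the heat sink's front edge, on its underside (heat sink x = 40, y = 0, z = 0 mm).
- sink_fins (a point): Middle of the top of the fin pack (heat sink x = -15, y = 0, z = 30 mm): the grip.
- spool: White solder spool standing on its rim face, 54 mm across, 30 mm high. Bystander.
- circuit_board: Yellow circuit board 90 x 70 mm with parts on it, 15 mm high. Bystander.
- multimeter: Yellow multimeter 140 x 75 x 35 mm. Bystander.

How it is judged (in metres and radians):
On the way, in this order (a step that is already met when the one before it is completed fails the run):
1. the sensor is lifted clear of the tray (height (world z) of sensor above 0.03 m), for 0.1 s.
2. the sensor lies fully in the jig's pocket, let go (x of sensor in the frame of jig between -0.0235 and -0.0165 m and y of sensor in the frame of jig between -0.0035 and 0.0035 m and z of sensor in the frame of jig between 0.003 and 0.009 m and angle between sensor's own z axis and vertical below 0.15 rad and contact force between the fingers and sensor below 0.1 N), for 0.2 s.
3. the heat sink's front flange is tucked under the leaf, flat on the jig (x of sink_front in the frame of jig between 0.025 and 0.043 m and y of sink_front in the frame of jig between -0.008 and 0.008 m and y of heatsink in the frame of jig between -0.008 and 0.008 m and z of heatsink in the frame of jig between 0.026 and 0.03 m and z of sink_front in the frame of jig between 0.026 and 0.03 m and angle between the x axis of heatsink and the x axis of jig, either way round below 0.12 rad and angle between heatsink's own z axis and vertical below 0.05 rad and value of joint leaf below 0.05 rad), for 0.2 s.
At the end, for the whole second after the job is handed in: Sensor in the pocket, within 3.5 mm of centre and 3 mm of the floor. Heat sink edge 10 to 28 mm under the leaf, centred to 8 mm, square to 0.12 rad, flat on the bed to 2 mm and 0.05 rad; leaf below 0.05 rad. Fingers hold the sink and press it on the jig with over 3 N (all of step 3 and x of sensor in the frame of jig between -0.0235 and -0.0165 m and y of sensor in the frame of jig between -0.0035 and 0.0035 m and z of sensor in the frame of jig between 0.003 and 0.009 m and angle between sensor's own z axis and vertical below 0.15 rad and contact force between heatsink and jig above 3 N and contact force between the fingers and heatsink above 2 N); the arm keeps its last pose, push and grip.
It fails at once if the leaf is lifted by more than 0.15 rad (7 mm at its lip) (value of joint leaf above 0.15 rad).
It fails at once if another tray part is shifted by over 10 mm (distance of any of part_black, part_green from where it was at the start of the episode above 0.01 m).
It fails at once if a bystander is shifted by over 30 mm (distance of any of spool, circuit_board, multimeter from where it was at the start of the episode above 0.03 m).
It also fails if it takes over 58 s, if anything falls off the work surface, if the arm or the gripper's body presses on something with over 40 N, if the wrist force passes 120 N, or if a joint passes its speed limit or range.

## Working session

There is one attempt and no reset: what is moved stays moved. The work goes in short steps, Python scripts to look and compute and a tool call to move; the robot and the scene stay as the last step left them, time stands still between calls to the robot, and variables do not carry over. Pictures are saved under pics/ and viewed, at most 10 in all, crops included, and the job is handed in when it is done.

Besides the shell and the picture viewer there is one more tool, called after "Request:" by a JSON object that holds its "fn" and its "kwargs", one argument or row to a line. servo_tool: Moves the arm, as the interface text tells. Its arguments: {"type":"object","properties":{"targets":{"type":"string"},"squeeze":{"type":"number"}},"required":["targets"]}

```bash
ls; mkdir -p pics; python3 - <<'E'
from plant import bot
import cv2
s=bot.state();print(s)
for n in("side","top"):
    im=bot.capture(n);cv2.imwrite(f"pics/{n}0.png",im[:,:,::-1])
    print(n,bot.get_calibration(n))
E
```

```text
pics
{'t': 0.0, 'joint_pos': array([-8.30552366e+01,  2.81655040e+01,  8.93522113e+01,  9.51348681e-04,
        6.25508951e+01, -6.05176519e+00]), 'qd': array([0.10415685, 0.01866922, 0.05712041, 0.00926923, 0.14327469,
       0.01644303]), 'effort': array([-3.21053391e-03, -6.18456531e+01, -2.61597526e+01, -1.71823858e-04,
        4.06606647e-03,  1.30203790e-05]), 'tcp_pos': array([ 0.14054218, -0.60876842,  0.25570048]), 'tcp_rot': array([-1.79931861e+02, -8.07240737e-03,  1.29960847e+01]), 'force': array([-0.28922961,  0.03788766, -0.98505993]), 'wrist_torque': array([ 0.04145203, -0.06069158, -0.00531303]), 'finger_force': 0.0, 'width': 1.0004862324103845}
side {'mtx': array([[498.14812811,   0.        , 310.31290068],
       [  0.        , 498.14812811, 198.72956054],
       [  0.        ,   0.        ,   1.        ]]), 'dist': array([-0.08235883,  0.        ,  0.        ,  0.        ,  0.        ]), 'rvec': array([ 1.07915642, -2.16863256,  1.18420362]), 'tvec': array([0.37650781, 0.27293363, 0.93730512])}
top {'mtx': array([[444.03796438,   0.        , 313.09228414],
       [  0.        , 444.03796438, 198.52928788],
       [  0.        ,   0.        ,   1.        ]]), 'dist': array([-0.05326276,  0.        ,  0.        ,  0.        ,  0.        ]), 'rvec': array([ 2.13856208, -2.09676751,  0.20051808]), 'tvec': array([0.06123406, 0.54408011, 1.20960928])}
```

View pics/top0.png

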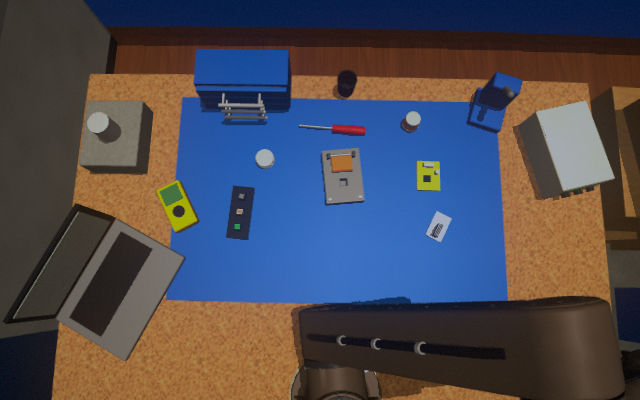

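View pics/side0.png

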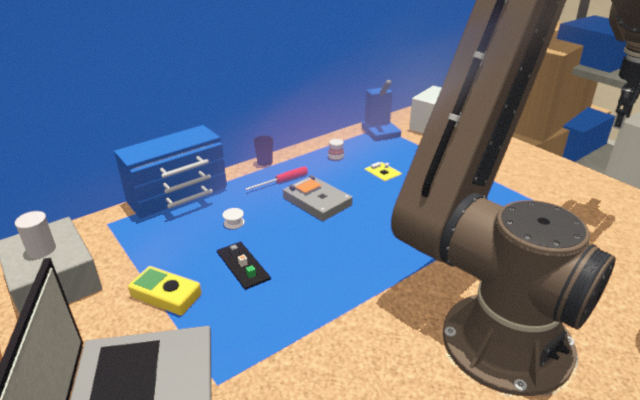

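The top view shows the tray at about (240,212) with the white sensor in its middle pocket, the jig at (343,176) and the heat sink at (438,227). In the side view the same parts are at (243,265), (318,197), and the heat sink is hidden behind the arm.

```bash
python3 - <<'E'
import cv2,numpy as np
t=cv2.imread("pics/top0.png");s=cv2.imread("pics/side0.png")
def c(im,x,y,w,h,f): return cv2.resize(im[y:y+h,x:x+w],None,fx=f,fy=f,interpolation=cv2.INTER_CUBIC)
# cells 266x300, scale noted
a=c(t,218,180,44,64,4.5); b=c(t,315,142,56,66,4.5); d=c(t,418,204,40,42,6.5)
e=c(s,212,238,62,52,4.2); f=c(s,278,172,78,48,4.2)
H=np.zeros((600,800,3),np.uint8)
def put(im,x,y): H[y:y+im.shape[0],x:x+im.shape[1]]=im
put(a,0,0);put(b,210,0);put(d,475,0);put(e,0,310);put(f,280,310)
cv2.imwrite("pics/crops.png",H)
E
```

```text
(no output)
```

View pics/crops.png

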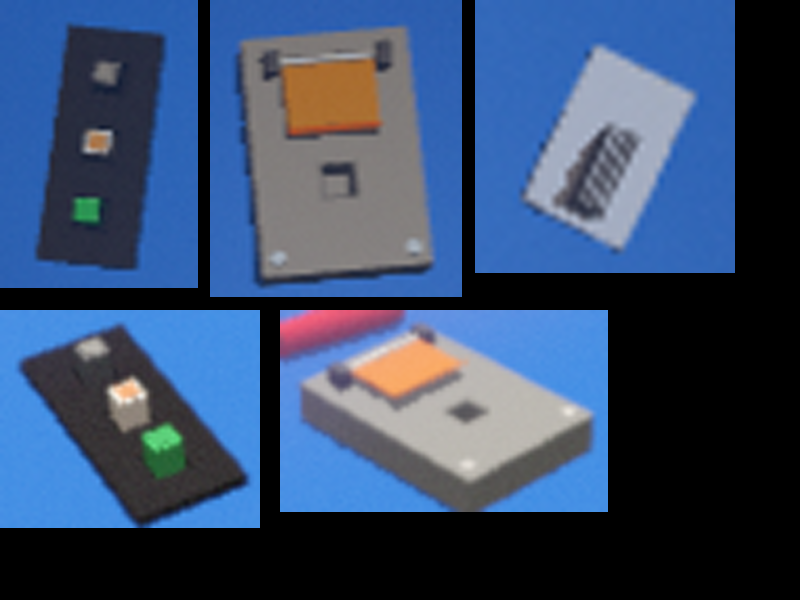

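```bash
cat > h.py <<'E'
import numpy as np,cv2
from scipy.optimize import least_squares
from plant import bot
C={n:bot.get_calibration(n) for n in("side","top")}
def proj(n,P):
    c=C[n];return cv2.projectPoints(np.atleast_2d(P).astype(float),c["rvec"],c["tvec"],c["mtx"],c["dist"])[0][:,0]
def unproj(n,uv,z):
    """pixels -> world points on the plane at height z"""
    c=C[n];R=cv2.Rodrigues(c["rvec"])[0];o=-R.T@c["tvec"]
    d=cv2.undistortPoints(np.array(uv,float).reshape(-1,1,2),c["mtx"],c["dist"])[:,0]
    d=np.c_[d,np.ones(len(d))]@R;return o+d*((z-o[2])/d[:,2])[:,None]
def place(p,L):
    x,y,z,a=p;c,s=np.cos(a),np.sin(a);L=np.atleast_2d(L)
    return L@np.array([[c,s,0],[-s,c,0],[0,0,1]])+[x,y,z]
def fit(obs,p0,zfree=True):
    """obs: list of (camera, local points, pixels); returns x y z yaw of the frame"""
    full=lambda q:q if zfree else np.r_[q[:2],p0[2],q[2]]
    f=lambda q:np.concatenate([(proj(n,place(full(q),L))-u).ravel() for n,L,u in obs])
    r=least_squares(f,p0 if zfree else np.delete(p0,2),x_scale=.01);return full(r.x),np.sqrt(np.mean(r.fun**2))
def px(pts,cx,cy,f,x0,y0): return (np.array(pts,float)-[cx,cy]+.5)/f-.5+[x0,y0]
def tri(obs): # (camera,pixel)
    return least_squares(lambda P:np.concatenate([proj(n,P)[0]-u for n,u in obs]),[.6,0,.02],x_scale=.01).x
E
python3 - <<'E'
from h import *
r=lambda w,h:np.array([[w,h,0],[w,-h,0],[-w,-h,0],[-w,h,0]])/1000
deg=np.degrees
def show(k,v): p,e=v;print(k,np.round(p[:3]*1000,1),round(deg(p[3]),2),'rms px',round(e,2))
jt=px([(242,40),(407,27),(432,264),(262,276)],210,0,4.5,315,142)
js=px([(302,385),(422,322),(592,415),(470,486)],280,310,4.2,278,172)
J=r(80,55)
for nm,o,z in(("jig2",[("top",J,jt),("side",J,js)],1),("jigT",[("top",J,jt)],0),("jigS",[("side",J,js)],0)):
    show(nm,fit(o,np.array([.65,-.03,.028,.1]),z))
T=r(32,77.5) # frame here: first corner up-left in picture; local x = up
tt=px([(68,25),(164,36),(135,269),(38,260)],0,0,4.5,218,180)
# tray: picture up-left->up-right; long axis ~ world x : local x=77.5, y=32
T=r(77.5,32)
ts=px([(22,362),(125,324),(246,480),(140,516)],0,310,4.2,212,238)
for nm,o,z in(("trayT",[("top",T,tt)],0),("tray2",[("top",T,tt),("side",T,np.array(ts)[[0,1,2,3]])],1)):
    show(nm,fit(o,np.array([.55,.2,.008,-.1]),z))
H=r(40,25);ht=px([(598,45),(695,97),(622,250),(524,198)],475,0,6.5,418,204)
show("sinkT",fit([("top",H,ht)],np.array([.5,-.25,.003,-.5]),0))
# sensor top centre, both views
print("sensor",np.round(tri([("top",px([(97,142)],0,0,4.5,218,180)[0]),("side",px([(127,389)],0,310,4.2,212,238)[0])])*1000,1))
# pocket mouth
pt=px([(338,181)],210,0,4.5,315,142)[0];ps=px([(467,411)],280,310,4.2,278,172)[0]
print("pocket",np.round(tri([("top",pt),("side",ps)])*1000,1))
E
```

```text
jig2 [619.4 -13.6  26.1] 5.87 rms px 0.45
jigT [619.6 -12.8  28. ] 5.62 rms px 0.13
jigS [616.3 -12.4  28. ] 6.14 rms px 0.52
trayT [506.8 285.5   8. ] -4.3 rms px 0.14
tray2 [506.7 285.2   6.1] -5.0 rms px 0.5
sinkT [ 477.  -296.6    3. ] -27.16 rms px 0.19
sensor [506.6 285.3  25.3]
pocket [598.4 -15.3  27.2]
```

The crops match the model: the tray's middle pocket and the sensor agree at (507,285) mm, and the jig and sink are found too. Moving towards the tray, round the near-reach limit.

```bash
cat >> h.py <<'E'
from scipy.spatial.transform import Rotation as Ro
def go(p_mm,yaw,frm=None):
    """prints tool-frame shift (cm) and turn (deg) from the present pose (or frm=(p_mm,yaw)) to p_mm, tool down with yaw"""
    if frm is None: s=bot.state();p=s["tcp_pos"]*1000;R=Ro.from_euler("xyz",s["tcp_rot"],degrees=True)
    else: p=np.array(frm[0],float);R=Ro.from_euler("xyz",[180,0,frm[1]],degrees=True)
    T=Ro.from_euler("xyz",[180,0,yaw],degrees=True)
    d=R.inv().apply(np.array(p_mm)-p)/10;w=(R.inv()*T).as_rotvec(degrees=True)
    print("shift",np.round(d,2),"turn",np.round(w,1),"rows",round(np.linalg.norm(d)/4.17,1),round(np.linalg.norm(w)/7.16,1))
E
python3 -c "
from h import *
S=((140.5,-608.8,256),13)
go((560,-130,250),-4.5,S);go((507,285.4,120),-4.5,((560,-130,250),-4.5));go((507,285.4,38),-4.5,((507,285.4,120),-4.5))"
```

```text
shift [ 51.65 -37.22   0.6 ] turn [ 0.  -0.  17.5] rows 15.3 2.4
shift [ -8.54 -41.    13.  ] turn [0. 0. 0.] rows 10.5 0.0
shift [ 0.  -0.   8.2] turn [0. 0. 0.] rows 2.0 0.0
```

Request:
{"fn": "servo_tool", "kwargs": {
  "targets": "0.6 51.65 -37.2 0.6 0 0 17.5;0.6 51.65 -37.2 0.6 0 0 17.5;0.6 51.65 -37.2 0.6 0 0 17.5;0.6 51.65 -37.2 0.6 0 0 17.5;0.6 51.65 -37.2 0.6 0 0 17.5;0.6 51.65 -37.2 0.6 0 0 17.5;0.6 51.65 -37.2 0.6 0 0 17.5;0.6 51.65 -37.2 0.6 0 0 17.5",
  "squeeze": 30
}}

```text
t: 0.77
tcp_pos: [0.3611, -0.3566, 0.2531]
tcp_rot: [-180.0, 0.0, -4.5]
force: [1.0, -0.8, -0.8]
width: 0.598
finger_force: 0.0
```

```bash
python3 -c "
from h import *
go((560,-130,250),-4.5);go((507,285.4,120),-4.5)"
```

```text
shift [ 18.04 -24.16   0.31] turn [-0.  0. -0.] rows 7.2 0.0
shift [  9.48 -65.15  13.31] turn [-0.  0. -0.] rows 16.1 0.0
```

Request:
{"fn": "servo_tool", "kwargs": {
  "targets": "0.6 18 -24 0 0 0 0;0.6 18 -24 0 0 0 0;0.6 18 -24 0 0 0 0;0.6 18 -24 0 0 0 0;0.6 18 -24 0 0 0 0;0.6 18 -24 0 0 0 0;0.6 18 -24 0 0 0 0;0.6 18 -24 0 0 0 0"
}}

```text
t: 1.43
tcp_pos: [0.5613, -0.1291, 0.2528]
tcp_rot: [-180.0, -0.0, -4.3]
force: [0.4, 0.2, -0.3]
width: 0.604
finger_force: 0.0
```

Request:
{"fn": "servo_tool", "kwargs": {
  "targets": "0.6 -8.5 -41 11 0 0 0;0.6 -8.5 -41 11 0 0 0;0.6 -8.5 -41 11 0 0 0;0.6 -8.5 -41 11 0 0 0;0.6 -8.5 -41 11 0 0 0;0.6 -8.5 -41 11 0 0 0;0.6 -8.5 -41 11 0 0 0;0.6 -8.5 -41 11 0 0 0"
}}

```text
t: 2.1
tcp_pos: [0.5175, 0.1881, 0.1678]
tcp_rot: [180.0, 0.0, -4.5]
force: [1.5, -1.1, -0.2]
width: 0.595
finger_force: 0.0
```

```bash
python3 -c "
from h import *
im=bot.capture('side')[:,:,::-1];cv2.imwrite('pics/side1.png',im)
H=cv2.resize(im[130:290,330:490],None,fx=3.7,fy=3.7,interpolation=2)
cv2.imwrite('pics/s1c.png',np.hstack([H]))
print(proj('side',[.477,-.2966,.003]))
go((507,285.4,80),-4.5)"
```

```text
[[426.17343836 188.57272711]]
shift [-1.55 -9.1   8.61] turn [-0.   0.2  0.1] rows 3.0 0.0
```

View pics/side1.png

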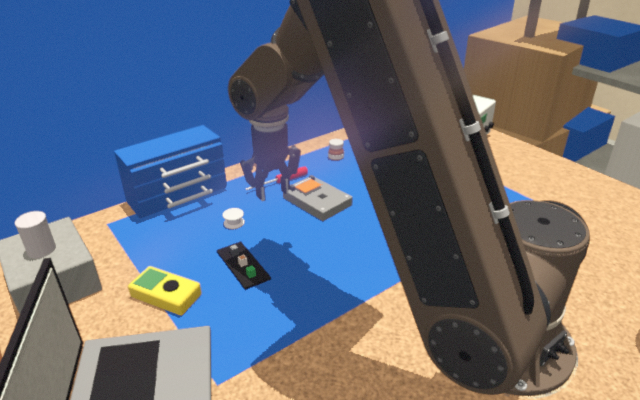

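The side view shows the gripper at (272,170) approaching the tray (243,263). The arm still hides the heat sink, which would project near (426,189). Next I move above the sensor and check alignment.

Request:
{"fn": "servo_tool", "kwargs": {
  "targets": "0.6 -1.55 -9.1 8.6 0 0 0;0.6 -1.55 -9.1 8.6 0 0 0;0.6 -1.55 -9.1 8.6 0 0 0;0.6 -1.55 -9.1 8.6 0 0 0;0.6 -1.55 -9.1 8.6 0 0 0;0.6 -1.55 -9.1 8.6 0 0 0"
}}

```text
t: 2.65
tcp_pos: [0.5099, 0.2781, 0.0825]
tcp_rot: [180.0, 0.0, -4.5]
force: [0.3, -0.1, 0.3]
width: 0.604
finger_force: 0.0
```

```bash
python3 -c "
from h import *
s=bot.capture('side')[:,:,::-1];t=bot.capture('top')[:,:,::-1]
A=cv2.resize(s[180:300,195:295],None,fx=4,fy=4,interpolation=2);B=cv2.resize(t[160:260,190:290],None,fx=4,fy=4,interpolation=2)
H=np.zeros((480,800,3),np.uint8);H[:,:400]=A;H[:400,400:]=B
cv2.imwrite('pics/c2.png',H)
st=bot.state();p=st['tcp_pos'];print(p,st['tcp_rot'])
for n,o in(('side',(195,180,0)),('top',(190,160,400))):
  for q in (p,p-[0,0,.025],[.5067,.2854,.024]): print(n,np.round((proj(n,q)[0]-o[:2])*4+[o[2],0]))
go((507,285.4,38),-4.5)"
```

```text
[0.51048771 0.27762025 0.08344614] [-1.79973991e+02 -7.31334457e-02 -4.56708714e+00]
side [187. 215.]
side [190. 251.]
side [187. 308.]
top [594. 186.]
top [600. 192.]
top [597. 205.]
shift [-0.42 -0.75  4.54] turn [-0.  -0.1 -0.1] rows 1.1 0.0
```

View pics/c2.png

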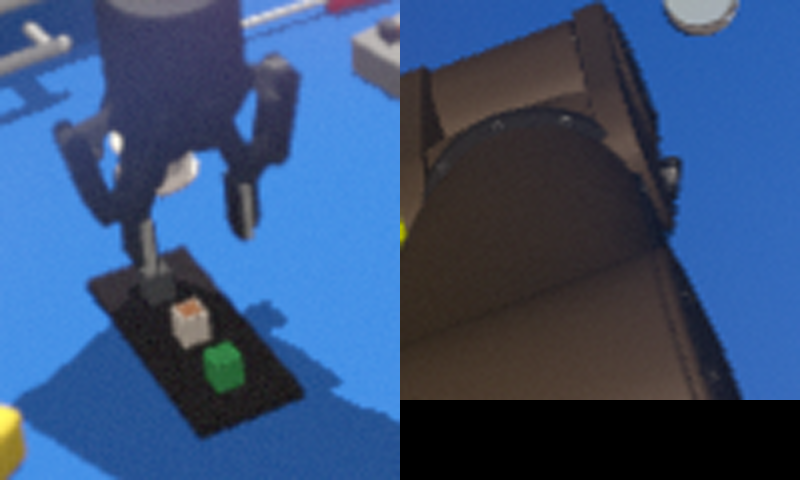

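The side crop shows the fingers' tips at about (150,265) and (243,235), straddling the line over the sensor (190,320). The tool stopped about 8 mm short, so I correct it first and then descend.

Request:
{"fn": "servo_tool", "kwargs": {
  "targets": "0.6 -0.4 -0.75 0 0 0 0;0.6 -0.4 -0.75 0 0 0 0;0.6 -0.4 -0.75 2 0 0 0;0.6 -0.4 -0.75 2 0 0 0;0.6 -0.4 -0.75 2 0 0 0"
}}

```text
t: 3.17
tcp_pos: [0.5062, 0.286, 0.0624]
tcp_rot: [180.0, 0.1, -4.5]
force: [-0.3, -0.1, -0.4]
width: 0.6
finger_force: 0.0
```

```bash
python3 -c "
from h import *
s=bot.state();print(s['tcp_pos'],s['qd'].round(1),s['force'])
go((507,285.4,38),-4.5)"
```

```text
[0.50623387 0.28603034 0.06240374] [ 0.1 -0.8 -0.8 -0.   0.5 -0. ] [-0.25538537 -0.07027193 -0.36300336]
shift [0.08 0.06 2.44] turn [ 0.   0.1 -0. ] rows 0.6 0.0
```

Request:
{"fn": "servo_tool", "kwargs": {
  "targets": "0.6 0 0 1.2 0 0 0;0.6 0 0 2.4 0 0 0;0.6 0 0 2.4 0 0 0;0 0 0 2.4 0 0 0;0 0 0 2.4 0 0 0;0 0 0 2.4 0 0 0;0 0 0 2.4 0 0 0;0 0 0 2.4 0 0 0",
  "squeeze": 30
}}

```text
t: 3.83
tcp_pos: [0.5066, 0.2864, 0.0388]
tcp_rot: [-180.0, -0.0, -4.5]
force: [-0.3, 0.0, 1.8]
width: 0.173
finger_force: 31.9
```

Request:
{"fn": "servo_tool", "kwargs": {
  "targets": "0 0 0 -4 0 0 0;0 0 0 -8 0 0 0;0 0 0 -9 0 0 0;0 0 0 -9 0 0 0"
}}

```text
t: 4.17
tcp_pos: [0.5076, 0.2869, 0.1318]
tcp_rot: [-179.8, -0.3, -4.5]
force: [0.2, -0.2, 0.5]
width: 0.178
finger_force: 31.7
```

```bash
python3 -c "
from h import *
s=bot.state();print(s['tcp_pos'],s['width'],s['finger_force'])
go((599.6,-15.2,128),5.7)"
```

```text
[0.50757948 0.28685832 0.13178234] 0.17759334542435937 31.694195866584778
shift [11.54 29.39  0.36] turn [ -0.1  -0.3 -10.2] rows 7.6 1.4
```

Request:
{"fn": "servo_tool", "kwargs": {
  "targets": "0 11.5 29.4 0 0 0 -10.2;0 11.5 29.4 0 0 0 -10.2;0 11.5 29.4 0 0 0 -10.2;0 11.5 29.4 0 0 0 -10.2;0 11.5 29.4 0 0 0 -10.2;0 11.5 29.4 0 0 0 -10.2;0 11.5 29.4 0 0 0 -10.2;0 11.5 29.4 0 0 0 -10.2"
}}

```text
t: 4.83
tcp_pos: [0.5983, -0.0193, 0.1273]
tcp_rot: [180.0, 0.0, 5.6]
force: [-0.4, -1.1, -0.5]
width: 0.176
finger_force: 31.7
```

Request:
{"fn": "servo_tool", "kwargs": {
  "targets": "0 0 0 0 0 0 0;0 0 0 2 0 0 0;0 0 0 3.5 0 0 0;0 0 0 3.5 0 0 0;0 0 0 3.5 0 0 0"
}}

```text
t: 5.25
tcp_pos: [0.5973, -0.0155, 0.0923]
tcp_rot: [-180.0, 0.1, 5.7]
force: [0.5, -0.5, 0.4]
width: 0.173
finger_force: 31.7
```

```bash
python3 -c "
from h import *
s=bot.state();print(s['tcp_pos'],s['tcp_rot'],s['finger_force'])
go((599.6,-15.2,80),5.7)"
```

```text
[ 0.59733143 -0.01545405  0.09231274] [-1.79967839e+02  1.48006834e-01  5.70658106e+00] 31.68055772781372
shift [ 0.23 -0.    1.23] turn [-0.   0.1  0. ] rows 0.3 0.0
```

Request:
{"fn": "servo_tool", "kwargs": {
  "targets": "0 0.2 0 1.5 0 0 0;0 0.2 0 1.5 0 0 0;0 0.2 0 1.5 0 0 0"
}}

```text
t: 5.5
tcp_pos: [0.5999, -0.0153, 0.0787]
tcp_rot: [-180.0, 0.0, 5.7]
force: [0.9, -0.4, 0.2]
width: 0.177
finger_force: 31.7
```

```bash
python3 -c "
from h import *
s=bot.capture('side')[:,:,::-1];t=bot.capture('top')[:,:,::-1]
A=cv2.resize(s[140:230,275:365],None,fx=6,fy=6,interpolation=2);B=cv2.resize(t[150:220,310:375],None,fx=4,fy=4,interpolation=2)
H=np.zeros((540,800,3),np.uint8);H[:,:540]=A;H[:280,540:]=B
cv2.imwrite('pics/c3.png',H)
st=bot.state();p=st['tcp_pos'];print(p,st['tcp_rot'])
b=p-[0,0,.035];b2=b+[0,0,.02]
for q in (b,b2,[.5996,-.0152,.028]): print(np.round((proj('side',q)[0]-(275,140))*6),np.round((proj('top',q)[0]-(310,150))*4+[540,0]))
"
```

```text
[ 0.60020141 -0.01543749  0.07929577] [ 1.79984935e+02 -4.44393039e-02  5.71193021e+00]
[278. 299.] [675. 121.]
[278. 261.] [677. 114.]
[279. 331.] [673. 127.]
```

View pics/c3.png

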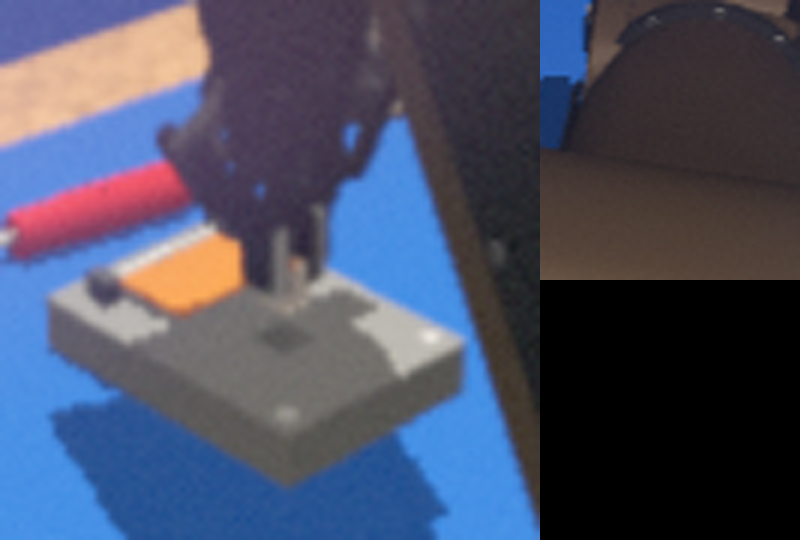

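```bash
python3 -c "
from h import *
for h in (33,35,37):
  P=place((.6002,-.0154,.0793-h/1000,np.radians(5.7)),np.array([[-8,8,0],[-8,-8,0],[-8,8,20],[-8,-8,20]])/1000)
  print(h,np.round((proj('side',P)-(275,140))*6).tolist())
P=place((.6195,-.0132,.028,np.radians(5.7)),np.array([[-20+a,b,0] for a,b in((10,10),(10,-10),(-10,-10),(-10,10))]+[[0,0,0]]+[[-80,55,0],[-80,-55,0]])/1000 if 0 else np.array([[-10,10,0],[-10,-10,0],[-30,-10,0],[-30,10,0],[-80,55,0],[-80,-55,0],[80,55,0]])/1000)
print(np.round((proj('side',P)-(275,140))*6).tolist())
g=cv2.imread('pics/c3.png')
cv2.imwrite('pics/c4.png',cv2.resize(g[210:380,220:360],None,fx=3.5,fy=3.5,interpolation=2))
"
```

```text
33 [[278.0, 309.0], [304.0, 296.0], [278.0, 270.0], [304.0, 257.0]]
35 [[278.0, 313.0], [304.0, 300.0], [278.0, 274.0], [304.0, 261.0]]
37 [[278.0, 317.0], [304.0, 304.0], [278.0, 278.0], [304.0, 265.0]]
[[247.0, 331.0], [280.0, 315.0], [310.0, 332.0], [278.0, 348.0], [282.0, 433.0], [461.0, 338.0], [42.0, 291.0]]
```

View pics/c4.png

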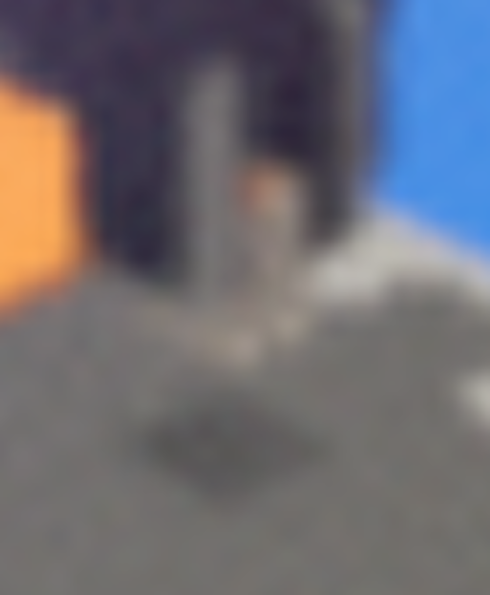

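The zoom shows the pocket centred at about (230,440), with the held sensor's near lower corner at (235,365) and its copper top at (262,185). Both are offset from prediction by the same ~1 px, so they align to about 1 mm. Lowering with a 0.5 mm shift in x.

Request:
{"fn": "servo_tool", "kwargs": {
  "targets": "0 -0.05 0 1 0 0 0;0 -0.05 0 1.5 0 0 0;0 -0.05 0 1.8 0 0 0;0 -0.05 0 1.8 0 0 0"
}}

```text
t: 5.93
tcp_pos: [0.5991, -0.0156, 0.0596]
tcp_rot: [-180.0, 0.1, 5.7]
force: [1.3, -0.7, 0.1]
width: 0.177
finger_force: 31.7
```

```bash
python3 -c "
from h import *
s=bot.state();print(s['tcp_pos'],s['force'],s['wrist_torque'])
go((599.5,-15.2,56),5.7)"
```

```text
[ 0.5991032  -0.01564579  0.05957913] [ 1.30755801 -0.69488578  0.11170622] [-0.02031974  0.03265759 -0.05156369]
shift [ 0.04 -0.04  0.36] turn [-0.   0.1 -0. ] rows 0.1 0.0
```

Request:
{"fn": "servo_tool", "kwargs": {
  "targets": "0 0 0 0.2 0 0 0;0 0 0 0.4 0 0 0;0 0 0 0.4 0 0 0"
}}

```text
t: 6.18
tcp_pos: [0.5994, -0.0157, 0.0562]
tcp_rot: [180.0, 0.0, 5.7]
force: [0.6, -0.2, -1.1]
width: 0.176
finger_force: 31.7
```

Request:
{"fn": "servo_tool", "kwargs": {
  "targets": "0.45 0 0 0 0 0 0;0.45 0 0 0 0 0 0;0.45 0 0 0 0 0 0;0.45 0 0 0 0 0 0;0.6 0 0 -2 0 0 0;0.6 0 0 -6 0 0 0;0.6 0 0 -10 0 0 0;0.6 0 0 -14 0 0 0"
}}

```text
t: 6.85
tcp_pos: [0.5991, -0.0156, 0.198]
tcp_rot: [-180.0, 0.0, 5.7]
force: [0.9, -0.4, -0.1]
width: 0.597
finger_force: 0.0
```

```bash
python3 -c "
from h import *
s=bot.capture('side')[:,:,::-1]
A=cv2.resize(s[160:230,270:370],None,fx=7,fy=7,interpolation=2)
cv2.imwrite('pics/c5.png',A)
H=np.radians(-27.2);c=np.array([477-15*np.cos(H),-296.6-15*np.sin(H)]);print(c)
go((*c,170),-27.2)
"
```

```text
[ 463.6587544  -289.74353109]
shift [-16.49  25.87   3.5 ] turn [-0.  -0.6 32.9] rows 7.4 4.6
```

View pics/c5.png

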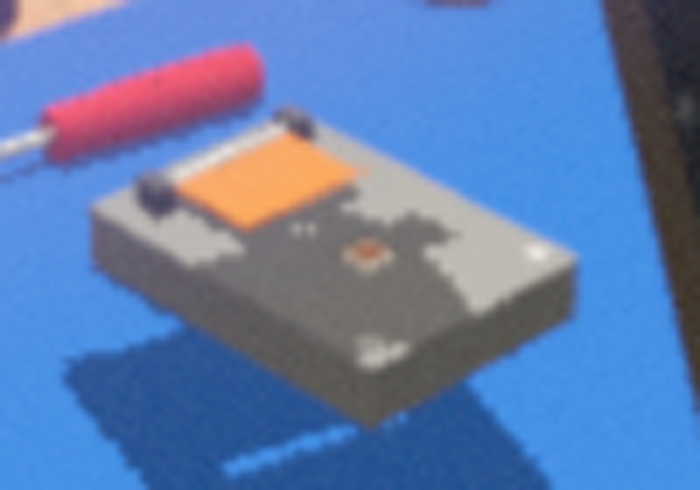

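The sensor is seated: its copper top sits flush in the pocket at (368,250). On to the heat sink.

Request:
{"fn": "servo_tool", "kwargs": {
  "targets": "0.5 -16.5 25.9 0 0 0 32.9;0.5 -16.5 25.9 0 0 0 32.9;0.5 -16.5 25.9 0 0 0 32.9;0.5 -16.5 25.9 0 0 0 32.9;0.5 -16.5 25.9 0 0 0 32.9;0.5 -16.5 25.9 0 0 0 32.9;0.5 -16.5 25.9 0 0 0 32.9;0.5 -16.5 25.9 0 0 0 32.9"
}}

```text
t: 7.57
tcp_pos: [0.459, -0.2935, 0.1965]
tcp_rot: [180.0, -0.0, -27.4]
force: [1.2, 0.6, 0.7]
width: 0.502
finger_force: 0.0
```

Request:
{"fn": "servo_tool", "kwargs": {
  "targets": "0.5 0 0 4 0 0 0;0.5 0 0 8 0 0 0;0.5 0 0 11 0 0 0;0.5 0 0 11 0 0 0;0.5 0 0 11 0 0 0"
}}

```text
t: 7.98
tcp_pos: [0.4607, -0.2896, 0.0859]
tcp_rot: [-180.0, 0.1, -27.2]
force: [-0.4, -0.1, 0.2]
width: 0.497
finger_force: 0.0
```

```bash
python3 -c "
from h import *
s=bot.capture('side')[:,:,::-1];t=bot.capture('top')[:,:,::-1]
A=cv2.resize(s[130:220,370:490],None,fx=4,fy=4,interpolation=2);B=cv2.resize(t[195:265,410:460],None,fx=6,fy=6,interpolation=2)
H=np.zeros((420,780,3),np.uint8);H[:360,:480]=A;H[:,480:]=B
cv2.imwrite('pics/c6.png',H)
st=bot.state();print(st['tcp_pos'],st['tcp_rot'])
go((463.7,-289.7,75),-27.2)
"
```

```text
[ 0.46170311 -0.29015948  0.08807367] [ 1.79970977e+02 -1.17402297e-01 -2.71897702e+01]
shift [ 0.15 -0.13  1.31] turn [ 0.  -0.1  0. ] rows 0.3 0.0
```

View pics/c6.png

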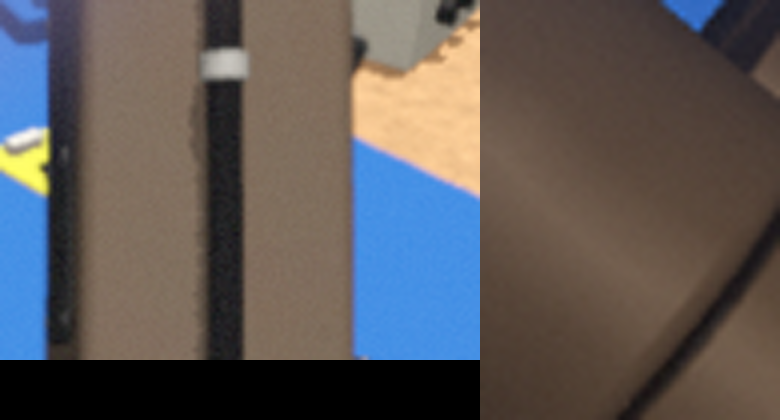

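The arm hides the sink at about (438,227) in both views, so I rely on the initial fit and watch the forces while descending.

Request:
{"fn": "servo_tool", "kwargs": {
  "targets": "0.5 0.2 -0.1 0 0 0 0;0.5 0.2 -0.1 2 0 0 0;0.5 0.2 -0.1 3.5 0 0 0;0.5 0.2 -0.1 4 0 0 0;0.5 0.2 -0.1 4 0 0 0"
}}

```text
t: 8.5
tcp_pos: [0.4635, -0.2898, 0.0468]
tcp_rot: [180.0, -0.0, -27.2]
force: [-0.2, 1.0, -0.3]
width: 0.503
finger_force: 0.0
```

```bash
python3 -c "
from h import *
s=bot.state();print(s['tcp_pos'],s['force'])
go((463.7,-289.7,32.5),-27.2)"
```

```text
[ 0.46348078 -0.28979072  0.04676807] [-0.24824411  0.95459911 -0.28703793]
shift [ 0.02 -0.02  1.43] turn [ 0. -0.  0.] rows 0.3 0.0
```

Request:
{"fn": "servo_tool", "kwargs": {
  "targets": "0.5 0 0 0.8 0 0 0;0.5 0 0 1.4 0 0 0;0.5 0 0 1.4 0 0 0;0 0 0 1.4 0 0 0;0 0 0 1.4 0 0 0;0 0 0 1.4 0 0 0;0 0 0 1.4 0 0 0;0 0 0 1.4 0 0 0",
  "squeeze": 50
}}

```text
t: 9.17
tcp_pos: [0.4634, -0.2899, 0.0329]
tcp_rot: [180.0, -0.0, -27.2]
force: [-0.4, 0.9, 6.0]
width: 0.153
finger_force: 50.0
```

Request:
{"fn": "servo_tool", "kwargs": {
  "targets": "0 0 0 -3 0 0 0;0 0 0 -7 0 0 0;0 0 0 -8 0 0 0;0 0 0 -8 0 0 0"
}}

```text
t: 9.5
tcp_pos: [0.4641, -0.2904, 0.1152]
tcp_rot: [179.9, -0.3, -27.2]
force: [-0.1, -0.9, -2.0]
width: 0.154
finger_force: 49.2
```

```bash
python3 -c "
from h import *
s=bot.state();print(s['tcp_pos'],s['force'],s['wrist_torque'],s['width'],s['finger_force'])
go((562.6,-18.9,113),5.7)"
```

```text
[ 0.46411877 -0.29044316  0.11519581] [-0.14032553 -0.86559525 -1.96268651] [ 0.04505944 -0.01755865  0.07085318] 0.15418503988348062 49.21712279319763
shift [ -3.65 -28.65   0.17] turn [  0.1  -0.3 -32.9] rows 6.9 4.6
```

Request:
{"fn": "servo_tool", "kwargs": {
  "targets": "0 -3.65 -28.6 0 0 0 -32.9;0 -3.65 -28.6 0 0 0 -32.9;0 -3.65 -28.6 0 0 0 -32.9;0 -3.65 -28.6 0 0 0 -32.9;0 -3.65 -28.6 0 0 0 -32.9;0 -3.65 -28.6 0 0 0 -32.9;0 -3.65 -28.6 0 0 0 -32.9;0 -3.65 -28.6 0 0 0 -32.9",
  "squeeze": 80
}}

```text
t: 10.17
tcp_pos: [0.5625, -0.0133, 0.111]
tcp_rot: [-180.0, 0.0, 6.0]
force: [-0.6, -1.2, -1.1]
width: 0.146
finger_force: 82.5
```

Request:
{"fn": "servo_tool", "kwargs": {
  "targets": "0 0 0 0 0 0 0;0 0 0 1.5 0 0 0;0 0 0 3 0 0 0;0 0 0 3 0 0 0;0 0 0 3 0 0 0"
}}

```text
t: 10.58
tcp_pos: [0.5608, -0.0198, 0.0815]
tcp_rot: [-180.0, 0.1, 5.6]
force: [0.6, -0.1, -0.4]
width: 0.146
finger_force: 82.5
```

```bash
python3 -c "
from h import *
s=bot.capture('side')[:,:,::-1];cv2.imwrite('pics/s7.png',s)
st=bot.state();p=st['tcp_pos'];print(p,st['tcp_rot'],st['force'])
go((562.6,-18.9,64),5.7)
# predicted sink base-top corners
P=place((*p[:2],p[2]-.0329,np.radians(5.7)),np.array([[55,25,3],[55,-25,3],[-25,-25,3],[-25,25,3],[-25,25,0]])/1000)
print(np.round(proj('side',P),1).tolist())
"
```

```text
[ 0.56121604 -0.01967293  0.08219862] [-1.79993120e+02  6.15901693e-02  5.62311272e+00] [ 0.35255624  0.36690902 -1.02749394]
shift [ 0.15 -0.06  1.82] turn [-0.   0.1 -0.1] rows 0.4 0.0
[[310.6, 188.4], [324.2, 181.8], [345.4, 193.1], [331.7, 200.2], [331.7, 201.2]]
```

Request:
{"fn": "servo_tool", "kwargs": {
  "targets": "0 0.1 -0.05 0.8 0 0 0;0 0.1 -0.05 1.6 0 0 0;0 0.1 -0.05 1.6 0 0 0;0 0.1 -0.05 1.6 0 0 0"
}}

```text
t: 10.97
tcp_pos: [0.5623, -0.0182, 0.066]
tcp_rot: [-180.0, 0.0, 5.7]
force: [0.2, 0.0, -0.3]
width: 0.146
finger_force: 82.5
```

```bash
python3 -c "
from h import *
s=np.ascontiguousarray(bot.capture('side')[:,:,::-1]);cv2.imwrite('pics/s8.png',s)
st=bot.state();p=st['tcp_pos'];print(p,st['tcp_rot'],st['force'])
P=place((*p[:2],p[2]-.0329,np.radians(5.7)),np.array([[55,25,3],[55,-25,3],[-25,-25,3],[-25,25,3],[-25,25,0]])/1000)
print(np.round((proj('side',P)-(275,140)+.5)*8-.5).tolist())
cv2.imwrite('pics/c8.png',cv2.resize(s[150:225,275:365],None,fx=8,fy=8,interpolation=2))
"
```

```text
[ 0.56244441 -0.01817681  0.06635271] [1.79998496e+02 1.63914216e-02 5.69619682e+00] [ 0.21331319 -0.26705228 -0.42732556]
[[283.0, 431.0], [391.0, 378.0], [559.0, 469.0], [451.0, 526.0], [450.0, 534.0]]
```

View pics/c8.png

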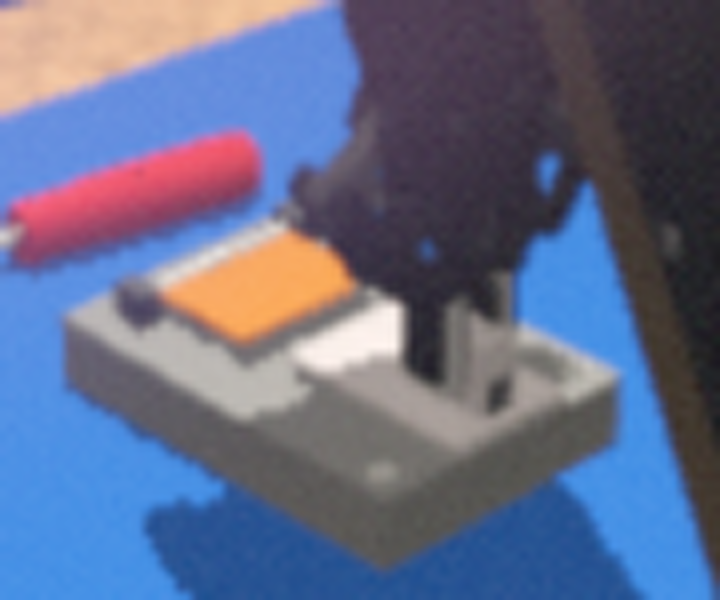

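The sink hangs square over the jig, with base corners at (293,355), (457,450) and (568,397). They share the same ~1 px offset as the jig, so it is centred. The front edge is about 12 mm short of the flare. Laying it down.

Request:
{"fn": "servo_tool", "kwargs": {
  "targets": "0 0 0 0.3 0 0 0;0 0 0 0.5 0 0 0;0 0 0 0.55 0 0 0;0 0 0 0.55 0 0 0"
}}

```text
t: 11.35
tcp_pos: [0.5625, -0.0181, 0.061]
tcp_rot: [180.0, -0.0, 5.7]
force: [-1.3, -0.1, 0.5]
width: 0.142
finger_force: 82.9
```

Request:
{"fn": "servo_tool", "kwargs": {
  "targets": "0 0 0 0.05 0 0 0;0 0 0 0.1 0 0 0;0 0 0 0.1 0 0 0;0 0 0 0.1 0 0 0"
}}

```text
t: 11.68
tcp_pos: [0.5625, -0.0181, 0.061]
tcp_rot: [180.0, -0.0, 5.7]
force: [-4.5, -0.0, 13.3]
width: 0.145
finger_force: 84.8
```

Request:
{"fn": "servo_tool", "kwargs": {
  "targets": "0 0 0 -0.05 0 0 0;0 0.4 0.02 -0.05 0 0 0;0 0.8 0.03 -0.05 0 0 0;0 1.2 0.04 -0.05 0 0 0;0 1.6 0.05 -0.05 0 0 0;0 2 0.05 -0.05 0 0 0;0 2 0.05 -0.05 0 0 0"
}}

```text
t: 12.27
tcp_pos: [0.5823, -0.0166, 0.061]
tcp_rot: [-180.0, 0.1, 5.7]
force: [-4.9, -0.0, 9.9]
width: 0.142
finger_force: 84.2
```

```bash
python3 -c "
from h import *
s=np.ascontiguousarray(bot.capture('side')[:,:,::-1]);cv2.imwrite('pics/s9.png',s)
def lip(f):
  h=cv2.cvtColor(cv2.imread(f),cv2.COLOR_BGR2HSV);m=cv2.inRange(h,(8,130,120),(22,255,255));m[:150]=0;m[215:]=0;m[:,:285]=0;m[:,330:]=0
  y,x=np.nonzero(m);print(f,len(x),x.mean().round(2),y.mean().round(2),x.min(),y.min(),y.max())
for f in('pics/s7.png','pics/s8.png','pics/s9.png'):lip(f)
print(bot.state()['force'],bot.state()['tcp_pos'])"
```

```text
pics/s7.png 155 307.43 185.44 296 179 191
pics/s8.png 167 307.89 185.5 296 179 192
pics/s9.png 143 306.72 186.03 296 180 192
[-4.99216197  1.37688507  9.79631323] [ 0.58225005 -0.01658173  0.0610196 ]
```

Request:
{"fn": "servo_tool", "kwargs": {
  "targets": "0 0.3 0.02 0 0 0 0;0 0.6 0.03 0 0 0 0;0 0.9 0.04 0 0 0 0;0 1.2 0.05 0 0 0 0;0 1.5 0.05 0 0 0 0;0 1.5 0.05 0 0 0 0;0 1.5 0.05 0 0 0 0"
}}

```text
t: 12.9
tcp_pos: [0.597, -0.0156, 0.061]
tcp_rot: [-180.0, 0.0, 5.7]
force: [-5.4, -1.1, 9.6]
width: 0.148
finger_force: 84.1
```

```bash
python3 -c "
from h import *
s=np.ascontiguousarray(bot.capture('side')[:,:,::-1]);cv2.imwrite('pics/s10.png',s)
h=cv2.cvtColor(s,cv2.COLOR_BGR2HSV);m=cv2.inRange(h,(8,130,120),(22,255,255));m[:150]=0;m[215:]=0;m[:,:285]=0;m[:,330:]=0
y,x=np.nonzero(m);print(len(x),x.mean().round(2),y.mean().round(2),x.min(),y.min(),y.max())
st=bot.state();p=st['tcp_pos'];print(p,st['tcp_rot'],st['force'],st['wrist_torque'])
a=np.radians(5.7);d=p[:2]*1e3-[619.3,-13.2];print('fins in jig',d@[np.cos(a),np.sin(a)],d@[-np.sin(a),np.cos(a)])
# near long base edge: rear-left corner, observed via bright/dark diff printed for check
P=place((*p[:2],p[2]-.0329,a),np.array([[55,25,3],[0,25,3],[-25,25,3],[-25,-25,3]])/1000);print(proj('side',P).round(1).tolist())"
```

```text
132 306.26 186.08 296 181 191
[ 0.59704253 -0.01558796  0.06103907] [-1.79997573e+02  4.03328222e-02  5.69940027e+00] [-6.03016895 -0.44835374  9.77256186] [0.05297123 0.84383808 0.0363216 ]
fins in jig -22.384593696538474 -0.1655464683370611
[[301.6, 190.2], [315.3, 198.0], [321.8, 201.7], [335.4, 194.7]]
```

```bash
python3 -c "
from plant import bot
print(bot.close_job())"
```

```text
the job is handed in; nothing more can be done
None
```

I handed the job in with the sensor seated in the pocket and the heat sink's flange about 17–18 mm under the leaf by TCP pose, fins still gripped and pressed down at about 9.7 N; the judge's verdict was not shown.

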